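# Wind the mould slide out to the red clip

### The job

Fit the crank with the red knob onto the upright square drive shaft of the green slide table, pushed fully down. Then wind it clockwise (seen from above), about two turns, until the carriage's yellow pointer stands level with the red clip on the edge of the bed. Leave the crank on the shaft, do not push the carriage itself, and leave the small crank with the black knob where it lies.

Things in the scene. Friction and masses are not known exactly. Their poses are not given: they have to be found in the camera images.
- crank_post (a point): Centre of the square grip post (22 x 22 x 36 mm) on the steel crank with the RED knob, 62 mm above the hub's underside; 18 mm of post above it, the arm's top (26 mm wide) 20 mm below it. Under the arm a 48 mm square hub, 34 mm tall, 24 mm square socket from below. z up, x along the arm to the knob; socket and post sides along x, y. About 0.45 kg, balances near the post.
- knob (a point): Middle of the crank's upright red knob: 25 mm thick, 46 mm tall, spins freely on its pin. The arm's top is 27 mm below this point; the point is 7 mm above the level of the post's centre and 75 mm from it along the crank's x.
- shaft_top (a point): Top of the upright square steel shaft on the green gear housing: 20 mm square, with a cone on top (9 mm tall, 11 mm wide at its tip), 31 mm in all above a round collar on which the hub rests. x, y run along its sides and turn with it. When seated, the crank post's centre is 31 mm above this point. Socket is loose: 2 mm play a side, about 12 degrees. Housing top 39 mm below this point.
- shaft (a joint): Angle of the drive shaft in rad, 0 at the start, growing clockwise seen from above (range 0 to 18). Turns lightly, stays where it is left. One turn moves the carriage 50 mm along the bed, away from the shaft.
- carriage: Aluminium carriage (110 x 100 mm) carrying a white plaster block, up to 133 mm above the bench. Origin: middle of its plate's underside, 46 mm above the bench, at the start 215 mm from the shaft's axis; y points along the bed away from the shaft, x across to its far side. The yellow pointer is on the near edge at this same y.
- mark (a point): Top of the red clip on the near edge of the bed, 14 mm wide along the bed, 38 mm above the bench; y points along the bed away from the shaft. Pointer and clip are level when the carriage's origin has y = 0 in this frame; the start is 90 to 120 mm short of it.
- small_crank: Smaller bystander crank with a BLACK knob (arm 55 mm, 36 mm hub, socket only 12 mm: does not fit). Origin under its hub.

How it is judged:
On the way, in this order (a step that is already met when the one before it is completed fails the run):
1. the red-knobbed crank sits fully down on the shaft, before any winding (horizontal distance between crank_post and shaft_top below 0.012 m and z of crank_post in the frame of shaft_top between 0.02 and 0.038 m and angle between crank_post's own z axis and vertical below 0.2 rad and value of joint shaft below 0.7 rad), for 0.2 s.
2. the shaft has been wound through a full turn with the crank on it (horizontal distance between crank_post and shaft_top below 0.012 m and z of crank_post in the frame of shaft_top between 0.02 and 0.038 m and angle between crank_post's own z axis and vertical below 0.2 rad and value of joint shaft above 6.28 rad), for 0.1 s.
At the end, for the whole second after the job is handed in: The carriage's pointer is within 12 mm of the red clip's middle along the bed and at rest; the red-knobbed crank sits fully down on the shaft (within 12 mm of its axis, at most 7 mm raised, tilted under 0.2 rad) and is released (horizontal distance between crank_post and shaft_top below 0.012 m and z of crank_post in the frame of shaft_top between 0.02 and 0.038 m and angle between crank_post's own z axis and vertical below 0.2 rad and y of carriage in the frame of mark between -0.012 and 0.012 m and velocity of joint shaft between -0.1 and 0.1 rad/s); the robot touches nothing.
It fails at once if the small crank is moved by more than 30 mm (distance of small_crank from where it was at the start of the episode above 0.03 m).
It fails at once if the robot pushes the carriage itself (contact force between any of the fingers, the arm and carriage above 2 N).
It also fails if it takes over 72 s, if anything falls off the work surface, if the arm or the gripper's body presses on something with over 40 N, if the wrist force passes 120 N, or if a joint passes its speed limit or range.

### The arm

A 7-joint arm with a two-finger parallel gripper is mounted at the origin on a cart in front of the work surface, level with it; the furniture and walls round the work are solid. World frame = base frame: x ahead of the robot, y to its left, z up, the work surface at z = 0. Lengths are in m, angles in rad, forces in N, time in s.
With the tool pointing down it reaches from about 0.4 to 0.85 m from the base axis. Payload 6.9 kg.
Tool frame: the origin (TCP) lies midway between the tips of the shut fingers; the grasp point (between the pads) lies behind it (ctrl.pinch_z is the z of the grasp point in the tool frame, in m); z points along the fingers, y is the line along which they close (so a half turn about z gives the same grasp; the last joint's range is limited). The gripper opens to 85 mm and grips with 20 to 120 N. Pads are 22 mm wide; open, the fingers measure 114 mm over their backs; the gripper's body (76 mm by 85 mm) begins 54 mm behind the grasp point. The pads swing forward as they close: fully open they stand 13 mm farther back than shut.
Start: joints at [-1.093, 0.507, -0.238, 1.5, 0.126, 1.149, -0.155], TCP at [0.228, 0.582, 0.231] pointing down, gripper open.
Joint ranges: [-3.08, 3.08], [-0.24, 2.05], [-1.43, 1.35], [0, 2.5], [-1.52, 4.66], [0.17, 1.96], [-2.89, 2.89]. Speed limits (rad/s): [2.39, 2.39, 3.14, 3.14, 3.14, 3.14, 3.14].

### API

Orientations are given as a unit quaternion [w, x, y, z].
In Python, from station import ctrl, get_state, vision, ticket, models gives the robot as it stands. Calls block until the motion is done:
- ctrl.movep(position, orientation): joint-space move of the TCP to a pose.
- ctrl.movel(position, frame=None, max_speed=0.15): straight line of the TCP; frame=None keeps the orientation; max_speed is the mean speed in m/s.
- ctrl.set_joints(angles): joint-space move.
- ctrl.ungrasp() and ctrl.close_gripper(force=None): open the fingers fully, or close them until they stop; force is the grip in N (None keeps the last).
- ctrl.pause(seconds).
- ctrl.ik(position, orientation): joint angles nearest the present ones, or None.
- get_state(): the state.
- vision.grab_frame(name): name is "scene" or "top"; returns (picture, depth): 480x640x3 uint8, blue, green, red; 480x640 float32, m along the optical axis (not along the pixel's ray), 0 where there is no reading.
- vision.camera_info(name): a dict with "mtx" (3x3 intrinsics, pixels), "dist_coeffs" ([k1, k2, p1, p2, k3] as OpenCV has them; the pictures are not rectified), "R" (3x3) and "t" (3): a world point X has camera coordinates R X + t. Camera axes: x right, y down, z forward; pixel columns grow to the right and rows downward; lengths in m; the calibration is good to about 2 mm. A picture is of the moment at which its call begins. camera_info takes no time and is no camera call.
A pose or a line that the arm cannot do raises ctrl.Unreachable and nothing moves.
- ticket.close_job(): hands the job in; it is judged then, once.
Trained networks look in the newest picture that a camera, given by its name, has taken for a name from the list of things; names that differ only in an ending like _2 or _b are one class to them, and where a whole thing is asked for, a point or a joint stands for the part that bears it (a point fixed in the world has none). Each returns a list of dicts, best first, with "p" (0 to 1); they miss things now and then, are a little off and sometimes report something else, mostly with a low value. They report only what shows in the picture. A call takes as long as a camera call.
- models.recognise(camera, target): "point" ([column, row] in pixels, amid what is visible of it).
- models.masks_of(camera, target): "mask" (480x640 bool, what is visible of it) and "point" ([column, row] in pixels, amid what is visible of it).
The state is a dict: "time": time; "qpos": joint angles; "qd": joint speeds; "tau": joint torques, N m; "tcp_pos": TCP position; "eef_rot": TCP orientation; "contact_force": force on the tool from outside, world axes, zero at the start; "wrist_torque": the same for the moment, N m; "width": finger opening in m; "gripper_force": force on a finger pad.
Only numpy, scipy, OpenCV 4.12 (cv2) and the standard library are available. Lean on these libraries where they do the work, as an engineer would, in place of code of your own. Each camera call takes 0.05 s, during which the arm holds its last target. There are 200 camera calls.

## Working session

There is one attempt and no reset: what is moved stays moved. The work goes in short steps, each a Python script; the robot and the scene stay as the last script left them, time stands still between calls to the robot, and variables do not carry over. Pictures are saved under pics/ and viewed, at most 10 in all, crops included, and the job is handed in when it is done.

```bash
ls; mkdir -p pics
cat > h.py <<'E'
import numpy as np, cv2
from station import ctrl, get_state, vision, ticket, models
def ray(cam,px):
    c=vision.camera_info(cam); K=np.array(c["mtx"]);d=np.array(c["dist_coeffs"]);R=np.array(c["R"]);t=np.array(c["t"])
    u=cv2.undistortPoints(np.array(px,float).reshape(-1,1,2),K,d).reshape(-1,2)
    D=np.c_[u,np.ones(len(u))]
    return -R.T@t, D@R   # origin, dirs (unit depth)
def at_z(cam,px,z):
    o,D=ray(cam,px); return o+D*((z-o[2])/D[:,2])[:,None]
def cloud(cam,depth,mask):
    r,c=np.nonzero(mask&(depth>0)); o,D=ray(cam,np.c_[c,r]); return o+D*depth[r,c][:,None], np.c_[c,r]
E
python3 - <<'E'
from h import *
for n in("scene","top"):
    im,d=vision.grab_frame(n); cv2.imwrite(f"pics/{n}0.png",im); np.save(f"{n}0.npy",d)
    o,D=ray(n,[[320,240]]);print(n,o,D)
    for t in("crank_post","knob","shaft_top","carriage","mark","small_crank"):
        for r in models.recognise(n,t)[:2]:
            u,v=map(int,r["point"]);o,D=ray(n,[[u,v]]);print(n,t,r["point"],round(r["p"],2),(o+D[0]*d[v,u]).round(3))
print(get_state(),ctrl.pinch_z)
E
```

```text
pics
scene [-0.01786452 -0.91117892  0.57273318] [[ 0.44368301  0.80017072 -0.40399123]]
scene crank_post [244.3, 248.6] 0.9 [0.377 0.184 0.041]
scene crank_post [378.5, 258.7] 0.59 [ 0.599 -0.067  0.072]
scene knob [222.4, 240.0] 0.72 [0.317 0.165 0.083]
scene knob [244.7, 250.6] 0.52 [0.375 0.179 0.038]
scene shaft_top [376.2, 258.2] 0.75 [ 0.592 -0.069  0.075]
scene carriage [340.6, 233.0] 0.82 [0.606 0.11  0.065]
scene small_crank [379.1, 337.9] 0.61 [ 0.453 -0.284  0.04 ]
top [0.32491548 0.05320439 1.35981525] [[ 0.15073033 -0.02188232 -0.98838687]]
top crank_post [250.5, 306.7] 0.81 [0.377 0.187 0.039]
top knob [353.6, 203.6] 0.38 [ 0.6   -0.051  0.095]
top shaft_top [354.3, 203.0] 0.88 [ 0.599 -0.052  0.102]
top carriage [275.6, 203.6] 0.83 [0.612 0.126 0.059]
top mark [356.2, 205.6] 0.53 [ 0.595 -0.057  0.099]
top mark [220.3, 220.7] 0.48 [0.578 0.255 0.042]
top small_crank [451.9, 269.3] 0.63 [ 0.451 -0.277  0.045]
{'time': 0.7, 'qpos': array([-1.09249063,  0.50747781, -0.23760071,  1.50021094,  0.12570522,
        1.14888274, -0.15478387]), 'qd': array([-8.27480633e-04, -3.95970682e-05, -1.80795219e-03, -1.29588759e-03,
        1.29938841e-03,  9.75989422e-04,  1.10513989e-03]), 'tau': array([ 7.43005839e-04, -6.20180869e+01, -2.18409553e+00, -2.49917579e+01,
        1.38802570e-02,  2.27487231e-03,  8.74378223e-07]), 'tcp_pos': array([0.22766413, 0.5820496 , 0.23128501]), 'eef_rot': array([-2.27236885e-06,  1.85327034e-01,  9.82676900e-01,  2.74564899e-07]), 'contact_force': array([ 0.20289907, -0.35500423,  0.1374899 ]), 'wrist_torque': array([-0.06770234,  0.04111573, -0.00175634]), 'gripper_force': 0.0, 'width': 0.0853542516593341} -0.0187
```

Run:
```python
import cv2
im=cv2.imread("pics/top0.png"); cv2.imwrite("pics/topc.png",cv2.resize(im[160:360,180:480],None,fx=2.66,fy=2.66,interpolation=cv2.INTER_CUBIC)[:600,:800])
```

```text
(no output)
```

View pics/topc.png

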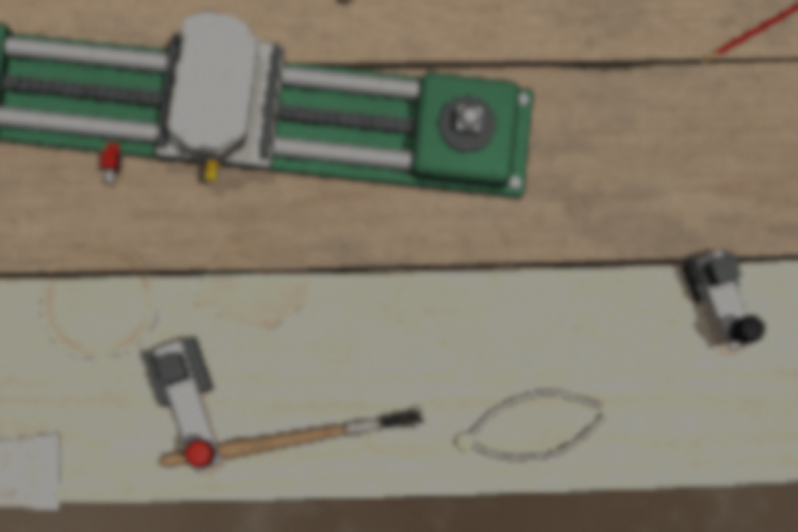

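View pics/scene0.png

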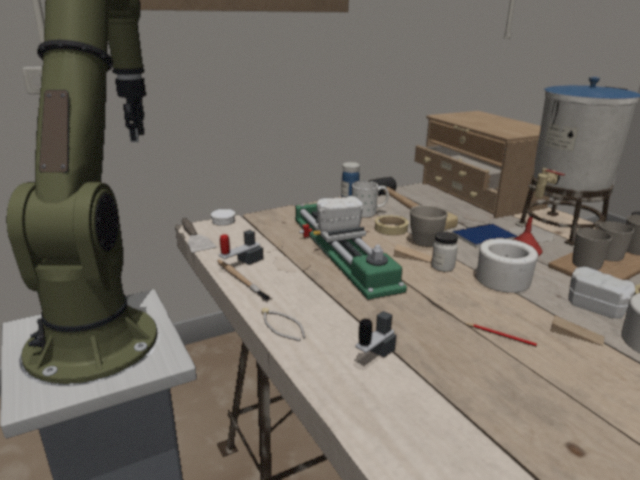

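Top crop: the red crank's post is at about full-picture pixel (245,297), its knob at (255,330), and a brush lies near or under the knob. The shaft tip is at (355,204), the clip at (221,220) and the pointer at (259,224). The small crank is at (452,267), well clear. Next I measure the angles.

Run:
```python
from h import *
im,d=vision.grab_frame("top")
z=lambda u0,v0,w,h:cv2.resize(im[v0:v0+h,u0:u0+w],(400,400),interpolation=cv2.INTER_CUBIC)
a=z(225,280,60,60); b=z(335,184,40,40)
cv2.imwrite("pics/zoom.png",np.hstack([a,b]))
P,px=cloud("top",d,np.ones(d.shape,bool)); Z=np.zeros(d.shape);Z[px[:,1],px[:,0]]=P[:,2]
print((Z[196:214:2,344:368:2]*1000).astype(int)); print((Z[286:336:3,236:266:3]*1000).astype(int))
hsv=cv2.cvtColor(im,cv2.COLOR_BGR2HSV)
def blob(name,m,z,box):
    u0,v0,u1,v1=box; k=np.zeros(m.shape,bool);k[v0:v1,u0:u1]=m[v0:v1,u0:u1]
    r,c=np.nonzero(k); print(name,len(r),c.mean(),r.mean(),at_z("top",[[c.mean(),r.mean()]],z)[0].round(4))
red=((hsv[...,0]<8)|(hsv[...,0]>172))&(hsv[...,1]>150)
yel=(hsv[...,0]>18)&(hsv[...,0]<35)&(hsv[...,1]>130)
blob("knobtop",red,.092,(240,315,270,345)); blob("clip",red,.038,(210,205,235,235)); blob("ptr",yel,.046,(250,215,270,235))
print("post",at_z("top",[[244.7,297.2]],.08)); print("shaft",at_z("top",[[355.6,204.4]],.105))
```

```text
[[ 61  53  61  59  66  69  65  65  60  60  60  56]
 [ 57  61  68  65  64  65  64  65  67  68  58  57]
 [ 59  70  64  67  86  91  99  90  93  67  66  62]
 [ 60  67  66  68  92 103  99 100  80  65  66  58]
 [ 57  67  65  69  93  96  98  98  87  65  67  60]
 [ 59  69  68  67  89  92  94  90  88  64  66  57]
 [ 56  66  67  67  84  86  84  89  66  60  67  61]
 [ 57  66  67  66  70  73  65  61  67  66  68  61]
 [ 63  61  72  66  73  66  67  66  70  67  56  60]]
[[ 1  0 -3  1 -2 36 -3 -2 -4  0]
 [ 1 -1 40 43 34 32  8 -2  1 -5]
 [37 41 42 75 37 33 30  0  2  4]
 [28 75 75 75 65 32 35  0 -1  0]
 [36 79 73 85 77 38 35 14 -7 -2]
 [33 36 76 75 76 41 34 34 -1 -2]
 [31 36 59 36 39 46 33 35 -4 -1]
 [-3 30 36 43 45 44 33 -5  0 -1]
 [-1 36 31 42 40 39 42  1  0  1]
 [-4 -2  0 37 43 41 39 -5  0  2]
 [ 1 -3 -2 29 37 36 38 38  4  0]
 [ 0  0 -3 -1 42 45 41 41 -5  0]
 [-5 -4 -6  0 42 42 39 42 -4  0]
 [ 0 -5  3  0 41 38 85 72 36  3]
 [ 1  5 -4  3 -3 89 90 86 60 13]
 [-2  0 11 10 10 87 90 89 62 12]
 [-4  0  9 12 12 86 86 80 40  0]]
knobtop 73 254.21917808219177 329.986301369863 [0.323  0.1731 0.092 ]
clip 54 221.09259259259258 218.3148148148148 [0.5825 0.2533 0.038 ]
ptr 37 258.94594594594594 223.43243243243242 [0.567  0.1644 0.046 ]
post [[0.39550315 0.19460889 0.08      ]]
shaft [[ 0.59474509 -0.05567508  0.105     ]]
```

View pics/zoom.png

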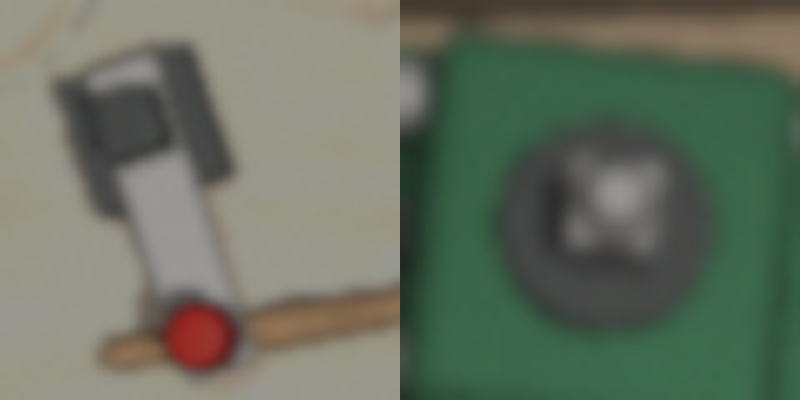

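Zoom: on the crank, the post top sits at px ≈(245,297.5) and the arm runs to the knob at (254,330). The shaft is at px ≈(356.6,204), with sides roughly along the picture axes. I'll compute yaw angles from the edges.

Run:
```python
from h import *
def ang(p,z):
    q=at_z("top",p,z);v=q[1]-q[0];return np.degrees(np.arctan2(v[1],v[0])).round(1),np.linalg.norm(v).round(4)
A=lambda p:[[225+x/6.667,280+y/6.667] for x,y in p]
B=lambda p:[[335+x/10,184+y/10] for x,y in p]
print("arm L,R",ang(A([(120,190),(160,305)]),.042),ang(A([(187,150),(240,300)]),.042))
print("hub R, L",ang(A([(190,45),(235,175)]),.034),ang(A([(58,85),(100,212)]),.034))
C=[(168,157),(262,162),(258,245),(168,242)]
for i in range(4): print("cone",ang(B([C[i],C[(i+1)%4]]),.091))
print("shaft",at_z("top",B([(217,196)]),.1),at_z("top",B([np.mean(C,0)]),.091))
print("housing top edge",ang(B([(450-400,40),(785-400,75)]),.06))
P=at_z("top",A([(134,123)]),.08);print("post",P)
# cloud estimates
ds=[]
for i in range(6):
    im,d=vision.grab_frame("top"); ds.append(d)
d=np.median(ds,0)
P,px=cloud("top",d,np.ones(d.shape,bool))
S=P[(abs(P[:,0]-.595)<.03)&(abs(P[:,1]+.055)<.03)]
T=S[S[:,2]>.083];print("shaft cloud",len(T),T.mean(0),np.percentile(T[:,2],[50,90,98]),cv2.minAreaRect(T[:,:2].astype(np.float32)*1000))
H=S[(S[:,2]<.063)];print("housing z",np.median(H[:,2]))
c=P[(abs(P[:,0]-.36)<.1)&(abs(P[:,1]-.185)<.05)]
h=c[(c[:,2]>.025)&(c[:,2]<.05)];v=np.linalg.svd((h-h.mean(0))[:,:2],full_matrices=0)[2][0];print("arm pca",np.degrees(np.arctan2(v[1],v[0])))
p=c[(c[:,2]>.07)&(c[:,0]>.37)];k=c[(c[:,2]>.075)&(c[:,0]<.35)];print("post/knob cloud",p.mean(0),k.mean(0))
print("table z",np.median(P[(abs(P[:,0]-.38)<.02)&(abs(P[:,1]-.1)<.03)][:,2]))
for n,b in(("ra1",(282,183,335,186)),):pass
```

```text
arm L,R (np.float64(-161.3), np.float64(0.0415)) (np.float64(-161.1), np.float64(0.0542))
hub R, L (np.float64(-161.5), np.float64(0.0475)) (np.float64(-162.1), np.float64(0.0461))
cone (np.float64(-94.2), np.float64(0.0212))
cone (np.float64(175.3), np.float64(0.0191))
cone (np.float64(87.0), np.float64(0.0203))
cone (np.float64(-1.8), np.float64(0.0195))
shaft [[ 0.59759945 -0.05863219  0.1       ]] [[ 0.59829613 -0.05871237  0.091     ]]
housing top edge (np.float64(-97.1), np.float64(0.078))
post [[0.39272276 0.19374544 0.08      ]]
shaft cloud 83 [ 0.59874588 -0.05706003  0.09306913] [0.0928298  0.09911412 0.09982006] ((599.7705078125, -57.74113464355469), (19.74473762512207, 20.302427291870117), 81.59734344482422)
housing z 0.059276145918445766
arm pca -161.607815798436
post/knob cloud [0.39440299 0.19762533 0.07711937] [0.32298873 0.17385002 0.08737299]
table z -0.0006000418918916672
```

```bash
cat >> h.py <<'E'
def q(deg): a=np.radians(deg)/2; return [0,np.cos(a),np.sin(a),0]
PZ=ctrl.pinch_z   # pinch = tcp + PZ along tool z (down) -> tcp z = pinch z + PZ
def T(x,y,zp): return [x,y,zp+PZ]
def st(): 
    s=get_state(); print("t%.1f"%s["time"],"tcp",s["tcp_pos"].round(4),"F",s["contact_force"].round(1),"w",round(s["width"],4)); return s
def redknob(box,z,cam="top"):
    im,d=vision.grab_frame(cam);hsv=cv2.cvtColor(im,cv2.COLOR_BGR2HSV)
    m=((hsv[...,0]<8)|(hsv[...,0]>172))&(hsv[...,1]>150);u0,v0,u1,v1=box
    k=np.zeros(m.shape,bool);k[v0:v1,u0:u1]=m[v0:v1,u0:u1];r,c=np.nonzero(k)
    return im,d,len(r),at_z(cam,[[c.mean(),r.mean()]],z)[0] if len(r) else None
E
python3 - <<'E'
from h import *
x,y=.394,.196
ctrl.movep(T(x,y,.18),q(198)); s=st(); print(s["qpos"].round(2))
ctrl.movel(T(x,y,.066),max_speed=.12); st()
ctrl.close_gripper(60); st()
ctrl.movel(T(x,y,.24),max_speed=.15); st()
ctrl.movep(T(.598,-.058,.24),q(175.5)); s=st(); print(s["qpos"].round(2))
im,d=vision.grab_frame("top");cv2.imwrite("pics/hover.png",cv2.resize(im[140:290,260:460],(800,600)))
E
```

```text
t2.6 tcp [0.3942 0.1971 0.1615] F [ 0.3  0.3 -0.3] w 0.0856
[-0.29  0.31 -0.31  2.06  0.13  0.78  1.21]
t3.7 tcp [0.3943 0.1963 0.0477] F [0.4 0.8 0.3] w 0.0853
t4.3 tcp [0.3941 0.1961 0.0475] F [-0.8  0.   3.4] w 0.0211
t5.6 tcp [0.3934 0.1957 0.2205] F [-0.4  0.4 -4.9] w 0.0212
t6.9 tcp [ 0.5975 -0.0553  0.2213] F [ 0.1  1.1 -4.2] w 0.0209
[ 0.12  0.47 -0.1   1.59  0.05  1.09  1.5 ]
```

View pics/hover.png

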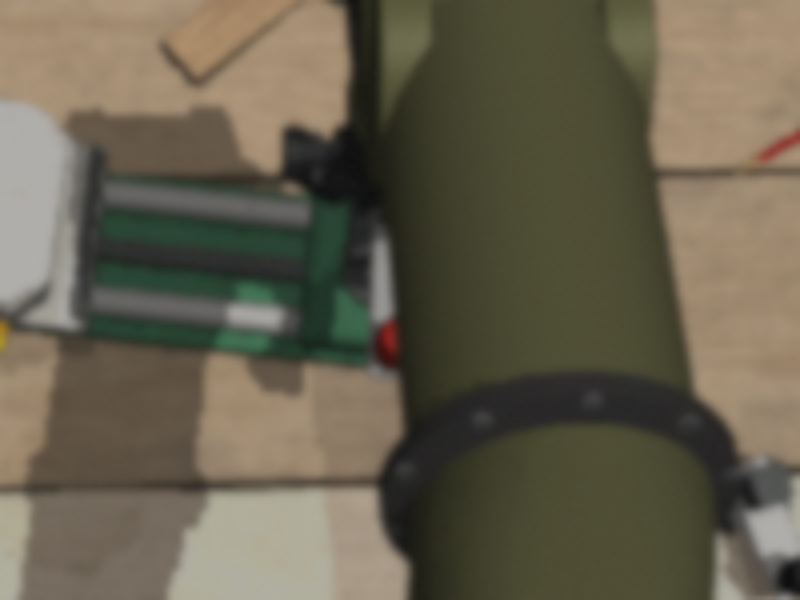

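The crank is held level, with the knob edge showing at about px (357,226). The arm hides the rest. Now I lower it under force guard.

Run:
```python
from h import *
x,y=.598,-.058
ctrl.movel(T(x,y,.172),max_speed=.1); ctrl.pause(.3); s=st(); f0=s["contact_force"]
im,d=vision.grab_frame("scene"); cv2.imwrite("pics/sc1.png",cv2.resize(im[190:310,310:470],(800,600)))
for z in np.arange(.168,.1315,-.004):
    ctrl.movel(T(x,y,z),max_speed=.04); s=st(); f=s["contact_force"]-f0
    if np.linalg.norm(f)>15: print("contact at",z,f.round(1)); break
```

```text
t8.0 tcp [ 0.5982 -0.058   0.1538] F [ 0.5  0.1 -4.6] w 0.0216
t8.3 tcp [ 0.5977 -0.058   0.1489] F [ 0.1  0.4 -4.5] w 0.0211
t8.6 tcp [ 0.5977 -0.058   0.1449] F [-0.2 -0.8 -3.5] w 0.021
t8.8 tcp [ 0.5978 -0.058   0.141 ] F [ 0.3  0.4 -4.8] w 0.0208
t9.1 tcp [ 0.5978 -0.058   0.137 ] F [-0.9  0.1 -4. ] w 0.0211
t9.3 tcp [ 0.5978 -0.058   0.133 ] F [-0.   1.  -4.9] w 0.0211
t9.6 tcp [ 0.5978 -0.058   0.129 ] F [-0.6  0.5 -4.9] w 0.0212
t9.8 tcp [ 0.5978 -0.058   0.125 ] F [ 0.4 -0.5 -4.2] w 0.0211
t10.1 tcp [ 0.5977 -0.058   0.1209] F [-0.3  0.1 -5.1] w 0.021
t10.3 tcp [ 0.5978 -0.058   0.117 ] F [-0.6 -0.2 -3.9] w 0.0213
t10.6 tcp [ 0.5987 -0.0576  0.1153] F [-3.5  1.8 10.2] w 0.021
contact at 0.13199999999999998 [-4.   1.7 14.8]
```

View pics/sc1.png

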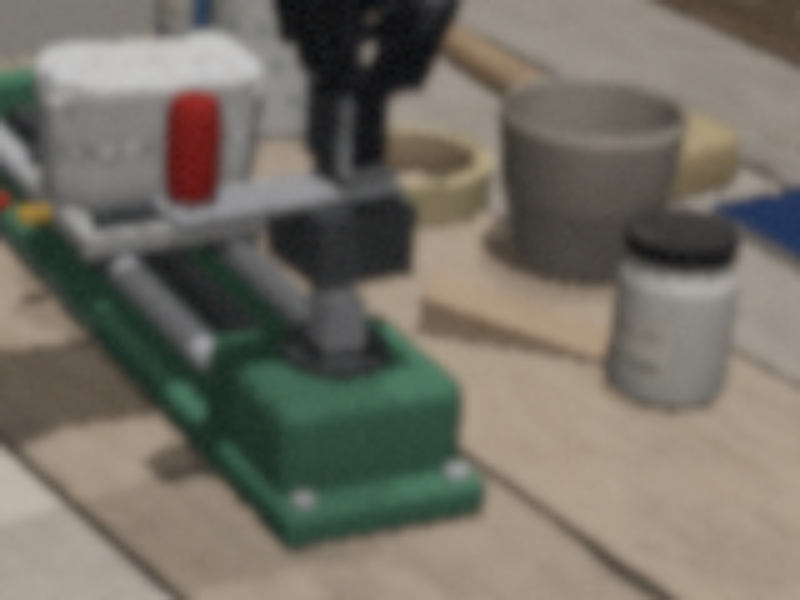

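The scene view showed the crank squarely above the shaft. It then slid down until contact at pinch height 0.134, the seated height. Release and check.

Run:
```python
from h import *
ctrl.ungrasp(); ctrl.pause(.2)
ctrl.movel(T(.598,-.058,.24),max_speed=.2)
st()
im,d,n,p=redknob((320,190,380,240),.137,"scene"); print("knob scene",n,p)
# keep knob grip orientation: tool x at 175.5 (fingers close along crank y)
cv2.imwrite("pics/sc2.png",cv2.resize(im[190:310,310:470],(800,600)))
# reachability of circle
c=np.array([.598,-.058]); 
for psi in (175.5,130,90):
    print(psi,[ (lambda j: None if j is None else (j[6].round(2)))(ctrl.ik(T(c[0]+.075*np.cos(a),c[1]+.075*np.sin(a),.137),q(psi))) for a in np.radians([175,85,-5,-95])])
```

```text
t12.1 tcp [ 0.5974 -0.058   0.2203] F [-0.4  0.9 -0.1] w 0.0855
knob scene 135 [ 0.53247927 -0.04158116  0.137     ]
175.5 [np.float64(1.48), np.float64(1.36), np.float64(1.49), np.float64(1.62)]
130 [np.float64(0.81), np.float64(0.69), np.float64(0.82), np.float64(0.94)]
90 [np.float64(0.24), np.float64(0.12), np.float64(0.24), np.float64(0.37)]
```

View pics/sc2.png

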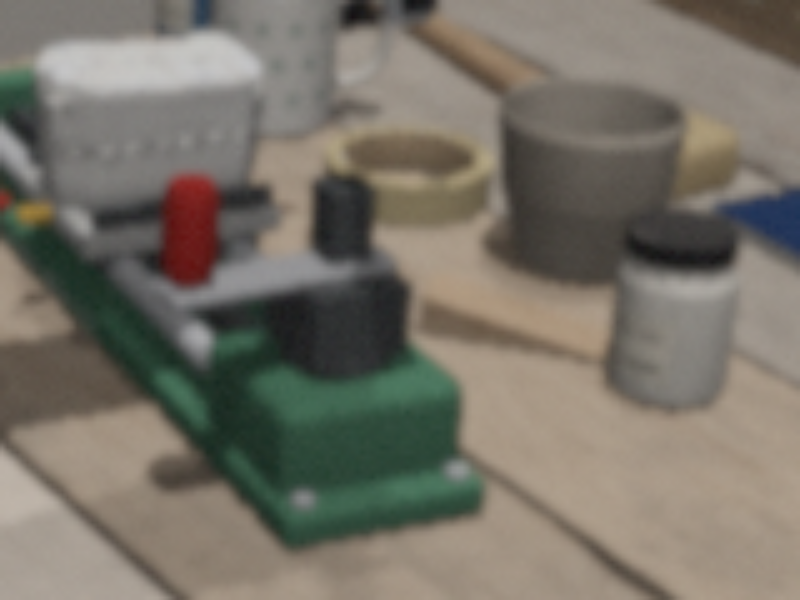

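Seated on the collar: hub flush, post upright, knob towards the robot. Now I grip the knob and wind it.

```bash
cat >> h.py <<'E'
C=np.array([.598,-.058])
def wind(a,total,z,step=np.radians(18),speed=.1):
    "knob angle a (rad, ccw world); wind clockwise by total"
    n=int(np.ceil(abs(total)/step)); fm=0
    for i in range(1,n+1):
        b=a-total*i/n
        ctrl.movel(T(C[0]+.075*np.cos(b),C[1]+.075*np.sin(b),z),max_speed=speed)
        f=get_state()["contact_force"]; fm=max(fm,np.linalg.norm(f))
        if np.linalg.norm(f)>35: print("STOP",f,i,n,b); return b
    print("maxF",fm); return b
def gap():
    im,d=vision.grab_frame("top");hsv=cv2.cvtColor(im,cv2.COLOR_BGR2HSV);r=slice(205,235)
    red=((hsv[...,0]<8)|(hsv[...,0]>172))&(hsv[...,1]>150);yel=(hsv[...,0]>18)&(hsv[...,0]<35)&(hsv[...,1]>130)
    o=[]
    for m,z in((red,.038),(yel,.046)):
        k=np.zeros(m.shape,bool);k[208:232,200:275]=m[208:232,200:275];v,u=np.nonzero(k)
        o.append(at_z("top",[[u.mean(),v.mean()]],z)[0] if len(u) else np.full(3,np.nan)); print(len(u),o[-1].round(4))
    g=(o[0]-o[1])[:2]@[np.cos(np.radians(83)),np.sin(np.radians(83))]; print("gap",g); return im,g
E
python3 - <<'E'
from h import *
k=C+.075*np.array([np.cos(np.radians(175.5)),np.sin(np.radians(175.5))])
ctrl.movel(T(*k,.235),max_speed=.2)
ctrl.movel(T(*k,.139),max_speed=.12)
ctrl.close_gripper(30); s=st(); ctrl.pause(.2); st()
gap()
b=wind(np.radians(175.5),np.radians(90),.139); st(); print(b)
gap()
E
```

```text
t14.2 tcp [ 0.5232 -0.0521  0.1205] F [-1.9  0.   1.9] w 0.024
t14.4 tcp [ 0.5231 -0.0521  0.1204] F [-1.2  0.1  3.1] w 0.0242
53 [0.5825 0.2535 0.038 ]
37 [0.567  0.1644 0.046 ]
gap 0.09030910719254279
maxF 7.054165207871832
t16.4 tcp [0.6048 0.0167 0.1207] F [1.7 3.7 4.1] w 0.0237
1.4922565104551517
53 [0.5825 0.2535 0.038 ]
42 [0.5672 0.1742 0.046 ]
gap 0.08056370138216047
```

Run:
```python
from h import *
b=wind(1.49226,9.6,.139); st(); print("b",b)
im,g=gap(); cv2.imwrite("pics/w1.png",cv2.resize(im[150:300,180:380],(800,600)))
```

```text
maxF 7.698860069118793
t28.3 tcp [ 0.5777 -0.1305  0.1202] F [-0.7  0.6  6.1] w 0.0238
b -8.10774
5 [0.5786 0.2606 0.038 ]
35 [0.5774 0.2496 0.046 ]
gap 0.011013881904531274
```

View pics/w1.png

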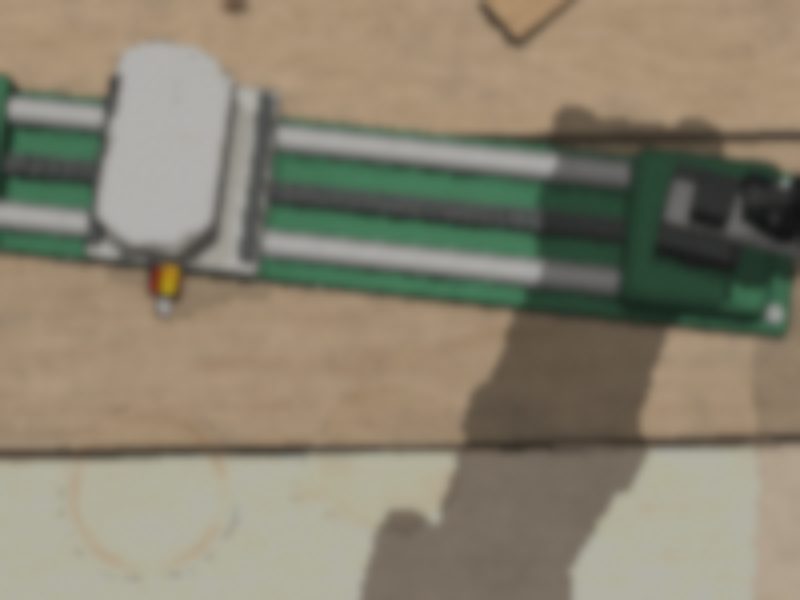

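The yellow pointer at px (221,220) now overlaps the red clip and stands about 4.5 mm short of it. I'll wind the rest and release.

Run:
```python
from h import *
b=wind(-8.10774,.55,.139); ctrl.pause(.2); st(); print("b",b)
ctrl.ungrasp(); ctrl.pause(.2)
p=get_state()["tcp_pos"]; ctrl.movel([p[0],p[1],.27],max_speed=.15)
ctrl.movel([.48,-.25,.3],max_speed=.25)
ctrl.pause(.3); st()
im,g=gap(); cv2.imwrite("pics/f.png",cv2.resize(im[150:300,200:400],(800,600)))
im,d=vision.grab_frame("scene"); cv2.imwrite("pics/fs.png",cv2.resize(im[190:310,290:450],(800,600)))
```

```text
maxF 7.192548630735426
t29.3 tcp [ 0.544  -0.1103  0.1201] F [-0.9  1.1  5.5] w 0.0241
b -8.65774
t32.4 tcp [ 0.4805 -0.2489  0.2998] F [-0.2  0.5 -0.1] w 0.0856
1 [0.5807 0.2465 0.038 ]
33 [0.5776 0.2546 0.046 ]
gap -0.007609240944806585
```

View pics/f.png

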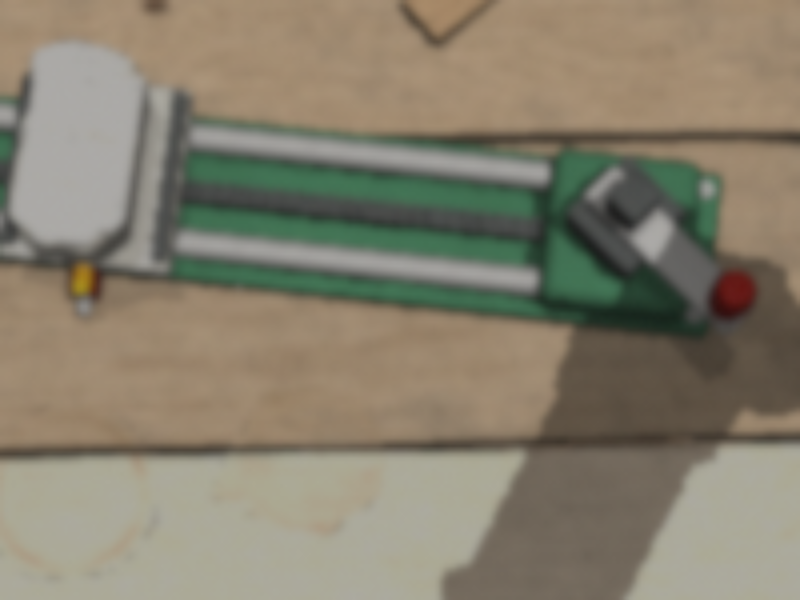

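View pics/fs.png

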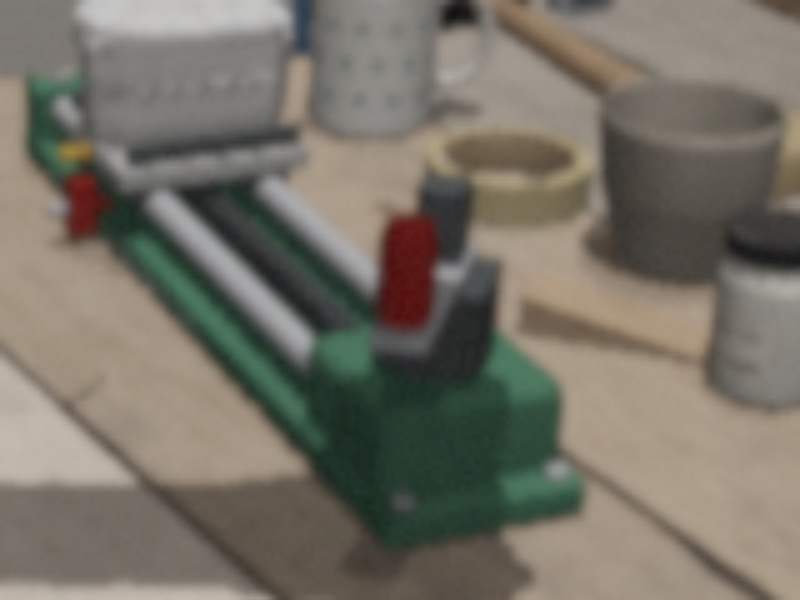

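The pointer at px (221,220) sits right over the clip, within about 1 mm of its earlier measured position. The crank is fully down, upright and released, and the arm is clear.

```bash
python3 -c "
from h import *
print(ticket.close_job())"
```

```text
the job is handed in; nothing more can be done
None
```

The red-knobbed crank is fully seated on the shaft and released, and the carriage is wound clockwise until its pointer measures within about 1 mm of the red clip; I handed the job in at about 33 s of the 72 s allowed, and no verdict was returned.

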